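# Put the matching lids on four unglazed pots

### The job

Put each of the four unglazed clay lids on the pot of its own shape: octagon, square, oblong and round. Each lid must sit level and centred on its pot, flange inside the mouth, with its sides lined up with the pot's sides. Set the lids down gently without dropping them, do not push the pots out of their places, and leave the white cup and the kiln prop alone.

Things in the scene. Friction and masses are not known exactly. Their poses are not given: they have to be found in the camera images.
- lid_octagon: Terracotta lid, regular octagon 116 mm across flats, flange 76 mm across flats, square knob 24 x 24 mm sides along x, y; x points to the middle of a flat. 0.20 kg. From below: flange 4 mm deep, plate 8 mm (z 4-12), knob 28 mm (z 12-40). Origin: centre of flange underside, z up. Starts on the table, knob up. Seated: plate on the rim, flange in the mouth (9 mm play), origin 4 mm below the rim.
- lid_square: Terracotta lid, square 90 x 90 mm, flange 50 x 50 mm, square knob 24 x 24 mm; all sides along x and y. 0.15 kg. From below: flange 4 mm deep, plate 8 mm (z 4-12), knob 28 mm (z 12-40). Origin: centre of flange underside, z up. Starts on the table, knob up. Seated: plate on the rim, flange in the mouth (9 mm play), origin 4 mm below the rim.
- lid_oblong: Terracotta lid, rectangle 130 mm along x by 78 mm along y, flange 90 x 38 mm, with a bar knob 50 mm along x and 16 mm wide along y. 0.18 kg. From below: flange 4 mm deep, plate 8 mm (z 4-12), knob 28 mm (z 12-40). Origin: centre of flange underside, z up. Starts on the table, knob up. Seated: plate on the rim, flange in the mouth (9 mm play), origin 4 mm below the rim.
- lid_round: Terracotta lid, round, diameter 90 mm, flange diameter 50 mm, round knob diameter 24 mm. 0.13 kg. From below: flange 4 mm deep, plate 8 mm (z 4-12), knob 28 mm (z 12-40). Origin: centre of flange underside, z up. Starts on the table, knob up. Seated: plate on the rim, flange in the mouth (9 mm play), origin 4 mm below the rim.
- pot_octagon: Open unglazed terracotta pot, regular octagon 110 mm across flats outside, 94 mm inside, 50 mm tall; x points at the middle of a flat side. 0.55 kg. Walls 8 mm thick. Origin: centre of its underside, z up. Loose, stands on the table with its mouth up.
- pot_square: Open unglazed terracotta pot, square 84 x 84 mm outside, 68 x 68 mm inside, 60 mm tall, sides along x and y. 0.50 kg. Walls 8 mm thick. Origin: centre of its underside, z up. Loose, stands on the table with its mouth up.
- pot_oblong: Open unglazed terracotta pot, rectangle 124 mm along x by 72 mm along y outside, 108 x 56 mm inside, 45 mm tall. 0.50 kg. Walls 8 mm thick. Origin: centre of its underside, z up. Loose, stands on the table with its mouth up.
- pot_round: Open unglazed terracotta pot, round, 84 mm outside diameter, 68 mm inside, 62 mm tall. 0.40 kg. Walls 8 mm thick. Origin: centre of its underside, z up. Loose, stands on the table with its mouth up.
- cup: Bystander: small white ceramic cup without handle, 50 mm rim diameter, 50 mm tall, standing among the pots. Origin: centre of its underside. Not to be disturbed.
- prop: Bystander: kiln prop, an upright off-white tube 40 mm in diameter, 65 mm tall, with a 16 mm hole, standing among the pots. Origin: centre of its underside. Not to be disturbed.
Things that resemble listed ones, but are neither listed nor needed, are in the scene too. What is shaped like the lid_square but red is not meant.

How it is judged:
At the end, for the whole second after the job is handed in: Every lid rests on the pot of its own shape: centres within 10 mm, height within 3 mm of seated (origin 4 mm below the rim), lid and pot level within 0.06 rad, sides of octagon, square and oblong lined up within 0.2 rad (any equivalent turn); lids and pots at rest (horizontal distance between lid_octagon and pot_octagon below 0.01 m and z of lid_octagon in the frame of pot_octagon between 0.043 and 0.049 m and angle between each of lid_octagon, pot_octagon, lid_square, pot_square, lid_oblong, pot_oblong, lid_round, pot_round's own z axis and vertical below 0.06 rad and linear speed of each of lid_octagon, pot_octagon, lid_square, pot_square, lid_oblong, pot_oblong, lid_round, pot_round below 0.01 m/s and (angle between the x axis of lid_octagon and the x axis of pot_octagon, either way round below 0.2 rad or angle between the x axis of lid_octagon and the x axis of pot_octagon, either way round above 1.3708 rad or angle between the x axis of lid_octagon and the x axis of pot_octagon, either way round between 0.585398 and 0.985398 rad) and horizontal distance between lid_square and pot_square below 0.01 m and z of lid_square in the frame of pot_square between 0.053 and 0.059 m and (angle between the x axis of lid_square and the x axis of pot_square, either way round below 0.2 rad or angle between the x axis of lid_square and the x axis of pot_square, either way round above 1.3708 rad) and horizontal distance between lid_oblong and pot_oblong below 0.01 m and z of lid_oblong in the frame of pot_oblong between 0.038 and 0.044 m and angle between the x axis of lid_oblong and the x axis of pot_oblong, either way round below 0.2 rad and horizontal distance between lid_round and pot_round below 0.01 m and z of lid_round in the frame of pot_round between 0.055 and 0.061 m); the robot touches nothing.
It fails at once if a pot is pushed more than 30 mm from where it stood (distance of any of pot_octagon, pot_square, pot_oblong, pot_round from where it was at the start of the episode above 0.03 m).
It fails at once if a lid is dropped: free of the fingers it moves faster than 0.6 m/s (a fall of about 2 cm) ((contact force between the fingers and lid_octagon below 0.05 N and linear speed of lid_octagon above 0.6 m/s) or (contact force between the fingers and lid_square below 0.05 N and linear speed of lid_square above 0.6 m/s) or (contact force between the fingers and lid_oblong below 0.05 N and linear speed of lid_oblong above 0.6 m/s) or (contact force between the fingers and lid_round below 0.05 N and linear speed of lid_round above 0.6 m/s)).
It fails at once if the cup or the kiln prop is moved more than 20 mm (distance of any of cup, prop from where it was at the start of the episode above 0.02 m).
It also fails if it takes over 120 s, if anything falls off the work surface, if the arm or the gripper's body presses on something with over 40 N, if the wrist force passes 120 N, or if a joint passes its speed limit or range.

### The arm

A 6-joint arm with a two-finger parallel gripper is mounted at the origin on the work surface. World frame = base frame: x ahead of the robot, y to its left, z up, the work surface at z = 0. Lengths are in m, angles in rad, forces in N, time in s.
With the tool pointing down it reaches from about 0.375 to 0.9 m from the base axis. Payload 3.1 kg.
Tool frame: the origin (TCP) lies between the finger pads; the fingertips stand manip.finger_overhang ahead of it and the grasp point (between the pads) lies 5 mm behind it (manip.finger_overhang is the distance from the TCP to the fingertips, in m); z points along the fingers, y is the line along which they close (so a half turn about z gives the same grasp; the last joint's range is limited). The gripper opens to 85 mm and grips with 20 to 120 N. Pads are 22 mm wide; open, the fingers measure 114 mm over their backs; the gripper's body (76 mm by 85 mm) begins 54 mm behind the grasp point. The pads swing forward as they close: fully open they stand 13 mm farther back than shut.
Start: joints at [-1.363, 0.527, 1.433, -0, 1.181, -0.178], TCP at [0.236, -0.579, 0.245] pointing down, gripper open.
Joint ranges: [-3.08, 3.08], [-0.75, 2.2], [0.22, 2.44], [-1.43, 4.57], [0, 2.65], [-2.85, 2.85]. Speed limits (rad/s): [2.79, 2.79, 3.14, 3.14, 3.14, 3.14].

### API

Orientations are given as a unit quaternion [x, y, z, w].
In Python, from station import manip gives the robot as it stands.
- The arm moves only by the tool drive_tool, never from a script. Its argument "plan" is a list of rows, each a list of 7 numbers: the shift along the tool's x, y, z in m, then the turn, a rotation vector about the tool's x, y, z in degrees, then the opening, from -1 (shut) to 1 (fully open). In form: [[x, y, z, wx, wy, wz, gripper], ...]. A call has 1 to 10 rows; each row shifts and turns the commanded pose from where the row before left it, along the tool's axes as they then stand; what a row does not reach is not made up. A row lasts 1/10 s, in which the tool goes at most 50 mm and 8.59 degrees, less where a joint would pass 70% of its speed; a pose out of reach is approached as far as the arm can. A call is refused whole if a number of a shift passes 0.05 or a number of a turn 8.59, either way. A call with a gripper value outside its range is refused whole. The fingers move at their own pace and stop on an object; "newtons" is the grip in N (left out, the last holds). Time passes only in rows, so rows that do not move let the fingers close. It gives the time, the measured TCP pose, the force, the opening and the grip force at its end, in the units of the state.
- manip.sense(): the state, without advancing time (a new reading comes with each control period).
- manip.snapshot(name): name is "side" or "top" or "wrist"; returns a dict with "image" (384x512x3 uint8, red, green, blue), "z_map" (384x512 float32, m along the optical axis (not along the pixel's ray), 0 where there is no reading), "fov_y" (degrees; the focal length in pixels is half the picture's height over the tangent of half this angle, whatever the lens; pixels are square), "cx", "cy" (the principal point, pixels), "k1" (the pictures are not rectified: a ray, as slopes to the right and down, at radius r is drawn at 1 + k1 r^2 times it, then the intrinsics apply), "extrinsics" (4x4, takes a point from camera to world coordinates); the wrist camera has in their place "mount" (4x4, takes a point from camera to tool coordinates, whose origin is the TCP and whose axes are the flange's). Camera axes: x right, y up, looking along -z (the intrinsics and any distortion apply to the point x, -y, -z); pixel columns grow to the right and rows downward; lengths in m; the calibration is good to about 2 mm. A picture is of the moment at which its call begins: read the wrist's pose just before it.
- manip.sign_off(): hands the job in; it is judged then, once.
The state is a dict: "t": time; "q": joint angles; "qd": joint speeds; "tau": joint torques, N m; "tcp_pos": TCP position; "tool_rot": TCP orientation; "force": force on the tool from outside, world axes, zero at the start; "ft_torque": the same for the moment, N m; "finger_gap": opening from 0.0 (shut) to 1.0 (fully open); "gripper_force": force on a finger pad.
Only numpy, scipy, OpenCV 4.12 (cv2) and the standard library are available. Lean on these libraries where they do the work, as an engineer would, in place of code of your own. Each camera call takes 0.05 s, during which the arm holds its last target. There are 200 camera calls.

## Working session

There is one attempt and no reset: what is moved stays moved. The work goes in short steps, Python scripts to look and compute and a tool call to move; the robot and the scene stay as the last step left them, time stands still between calls to the robot, and variables do not carry over. Pictures are saved under pics/ and viewed, at most 14 in all, crops included, and the job is handed in when it is done.

Besides the shell and the picture viewer there is one more tool, called in YAML: its name, and indented under it one key for each argument. drive_tool: Moves the arm, as the interface text tells. Its arguments: {"type":"object","properties":{"plan":{"type":"array"},"newtons":{"type":"number"}},"required":["plan"]}

```bash
mkdir -p pics; cat > h.py <<'E'
import numpy as np,cv2
from station import manip
def snap(n):
    s=manip.sense(); d=manip.snapshot(n)
    if 'mount' in d:
        from scipy.spatial.transform import Rotation as R
        T=np.eye(4);T[:3,:3]=R.from_quat(s['tool_rot']).as_matrix();T[:3,3]=s['tcp_pos'];d['extrinsics']=T@np.array(d['mount'])
    return d
def cloud(d):
    h,w=d['z_map'].shape;f=h/2/np.tan(np.radians(d['fov_y'])/2)
    K=np.array([[f,0,d['cx']],[0,f,d['cy']],[0,0,1.]])
    u,v=np.meshgrid(np.arange(w),np.arange(h))
    p=np.stack([u,v],-1).reshape(-1,1,2).astype(float)
    r=cv2.undistortPoints(p,K,np.array([d['k1'],0,0,0.])).reshape(h,w,2)
    z=d['z_map'];P=np.stack([r[...,0]*z,-r[...,1]*z,-z],-1)
    E=np.array(d['extrinsics']);return P@E[:3,:3].T+E[:3,3]
E
python3 - <<'E'
from h import *
print(manip.sense(), manip.finger_overhang)
for n in('top','side'):
    d=snap(n);cv2.imwrite(f'pics/{n}0.png',cv2.resize(d['image'][...,::-1],(800,600),interpolation=cv2.INTER_CUBIC));np.savez(n+'0.npz',**d)
    print(n,d['fov_y'],d['k1'],d['extrinsics'])
E
```

```text
{'t': 0.0, 'q': array([-1.36248933e+00,  5.28455158e-01,  1.43389253e+00,  1.13505864e-05,
        1.18140084e+00, -1.78507515e-01]), 'qd': array([0.00021542, 0.0008822 , 0.00104308, 0.00108307, 0.00100533,
       0.00122174]), 'tau': array([-2.49438481e-04, -4.42352092e+01, -1.78024578e+01, -2.53369462e-04,
        8.48403055e-03, -2.03851255e-05]), 'tcp_pos': array([ 0.23565788, -0.57813522,  0.24434346]), 'tool_rot': array([ 9.81354890e-01,  1.92201502e-01, -1.08128985e-05, -1.07789787e-03]), 'force': array([-0.6272741 ,  0.62877585, -0.03102029]), 'ft_torque': array([-0.01037517,  0.01370361,  0.00606344]), 'gripper_force': 0.0, 'finger_gap': 0.9999780860391947} 0.014
top 47.12658001098154 -0.11215717370392603 [[-0.01183628  0.99773112 -0.06627601  0.40175122]
 [-0.99991739 -0.01214228 -0.0042162  -0.07515612]
 [-0.00501137  0.06622063  0.99779242  1.56937401]
 [ 0.          0.          0.          1.        ]]
side 46.27775468683203 -0.18083787090836811 [[-0.98456406  0.10679615 -0.13866576  0.26700316]
 [-0.17482328 -0.56207891  0.80839601  1.1465007 ]
 [ 0.00839248  0.82015967  0.57207315  0.91469894]
 [ 0.          0.          0.          1.        ]]
```

View pics/top0.png

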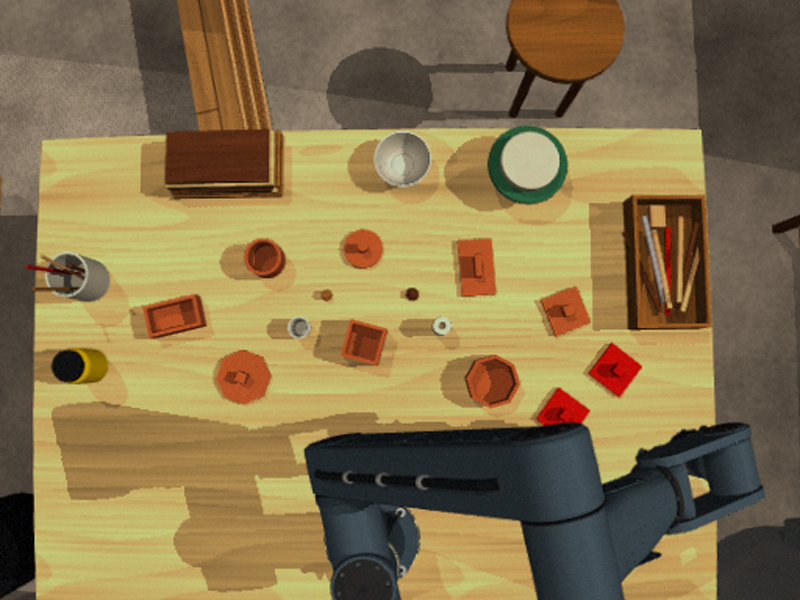

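View pics/side0.png

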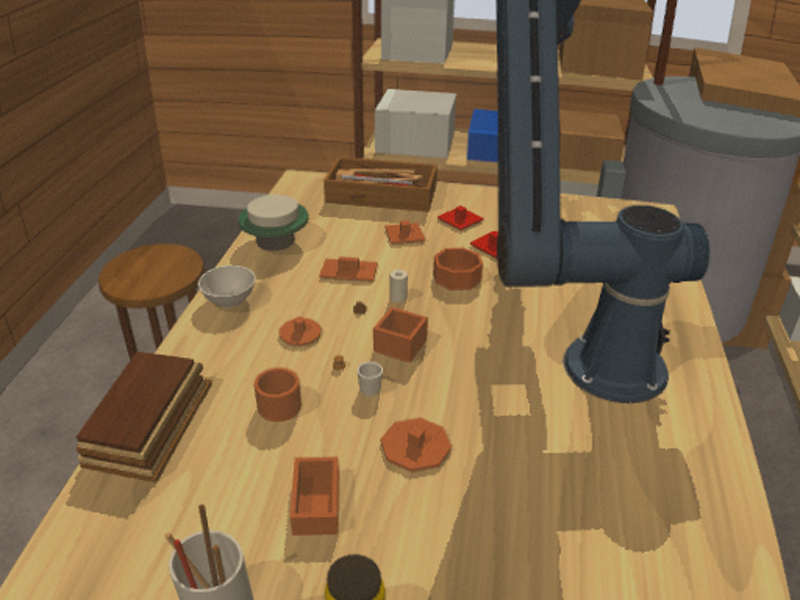

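The top view shows, at 800x600, lids octagon (243,377), square (565,311), oblong (476,266) and round (361,249). The pots are round (264,258), oblong (174,315), square (364,341) and octagon (493,380); cup (299,327), prop (441,326). The red squares at (613,369) and (563,410) are decoys. The side view agrees.

```bash
cat > meas.py <<'E'
from h import *
C={'lid_oct':(243,377,'l',.116),'lid_sq':(565,311,'l',.09),'lid_obl':(476,266,'l',.13),'lid_rnd':(361,249,'l',.09),'pot_rnd':(264,258,'p',.062),'pot_obl':(174,315,'p',.045),'pot_sq':(364,341,'p',.060),'pot_oct':(493,380,'p',.05),'cup':(299,327,'p',.05),'prop':(441,326,'p',.065)}
def rect(q):
    c,s,a=cv2.minAreaRect((q*1000).astype(np.float32).reshape(-1,1,2))
    return np.round(c,1),np.round(s,1),round(a,1)
def octang(q):
    c=(q.max(0)+q.min(0))/2
    w=[np.ptp((q@[np.cos(a),np.sin(a)])) for a in np.radians(np.arange(0,45,1))]
    w=np.array(w); sc=[max(np.ptp(q@[np.cos(t+k*np.pi/4),np.sin(t+k*np.pi/4)]) for k in range(4)) for t in np.radians(np.arange(0,45,1))]
    return int(np.argmin(sc)),round(min(sc)*1000,1)
if __name__=='__main__':
    d=dict(np.load('top0.npz'));P=cloud(d)
    for n,(u,v,k,s) in C.items():
        u,v=int(u/1.5625),int(v/1.5625);W=P[v-28:v+28,u-28:u+28].reshape(-1,3)
        im=d['image'][v-28:v+28,u-28:u+28].reshape(-1,3).astype(int)
        m=(W[:,2]>-.05)
        if n[:3] in('lid','pot'): m&=(im[:,0]>1.7*im[:,2])&(im[:,0]>1.45*im[:,1])
        c0=P[v,u,:2]; m&=np.hypot(*(W[:,:2]-c0).T)<(.085 if k=='l' else .08)
        W=W[m]; print(n,'zpct',np.round(np.percentile(W[:,2],[2,20,50,80,98])*1000,0),len(W))
        if k=='l':
            A=W[(W[:,2]>.006)&(W[:,2]<.02),:2];B=W[W[:,2]>.033,:2]
            print('  plate',rect(A),' knob',rect(B),len(B))
        else:
            A=W[abs(W[:,2]-s)<.008,:2];print('  rim',rect(A))
        if 'oct' in n: print('  oct',octang(A))
E
python3 meas.py
```

```text
lid_oct zpct [ 4.  9. 12. 15. 40.] 905
  plate (array([373.1, 290. ]), array([117. , 117.6]), 25.9)  knob (array([372.7, 289.2]), array([24.7, 23.1]), 61.4) 47
  oct (24, np.float64(119.4))
lid_sq zpct [ 1.  8. 11. 15. 41.] 629
  plate (array([ 514.3, -446.7]), array([90.1, 90. ]), 20.2)  knob (array([ 514.8, -446.6]), array([23.4, 21.2]), 24.8) 41
lid_obl zpct [ 4.  9. 12. 16. 41.] 793
  plate (array([ 618.3, -244.1]), array([129.8,  78.3]), 3.4)  knob (array([ 617.9, -243.9]), array([47.1, 16. ]), 3.4) 61
lid_rnd zpct [-0.  9. 12. 16. 43.] 497
  plate (array([663.2,  14.7]), array([86.2, 86.6]), 89.5)  knob (array([664.2,  15.9]), array([22.7, 20.4]), 42.9) 36
pot_rnd zpct [ 2.  8. 21. 61. 67.] 517
  rim (array([640. , 234.3]), array([83.5, 80.2]), 75.3)
pot_obl zpct [ 1.  7. 14. 44. 50.] 809
  rim (array([512.9, 445.2]), array([ 73.3, 128.5]), 12.0)
pot_sq zpct [-1.  6. 11. 58. 65.] 630
  rim (array([448.5,  13.2]), array([83.9, 83.9]), 74.3)
pot_oct zpct [ 1.  6. 10. 47. 54.] 892
  rim (array([ 358.4, -271.2]), array([112.6, 109.9]), 62.6)
  oct (14, np.float64(111.9))
cup zpct [-7. -3.  0.  4. 47.] 1553
  rim (array([483.4, 156.6]), array([49.2, 42.7]), 3.0)
prop zpct [-7. -3. -0.  4. 65.] 1570
  rim (array([ 482. , -160.1]), array([38.2, 34.8]), 89.2)
```

All rim heights and sizes match the spec. Next, a small helper that converts a target pose into tool-frame shifts.

```bash
cat > go.py <<'E'
import sys
from h import manip,np
from scipy.spatial.transform import Rotation as R
def go(x,y,z,yaw,s=None):
    s=s or manip.sense();M=R.from_quat(s['tool_rot']).as_matrix();p=s['tcp_pos']
    th=np.degrees(np.arctan2(M[1,0],M[0,0]));dw=-((yaw-th+180)%360-180)
    T=M@R.from_rotvec([0,0,np.radians(dw)]).as_matrix();t=T.T@(np.array([x,y,z])-p)
    print('t %.1f'%s['t'],'tcp',np.round(p,4),'yaw %.1f'%th,'tilt %.1f'%np.degrees(np.arccos(-M[2,2])),'F',np.round(s['force'],1),'gap %.3f gf %.1f'%(s['finger_gap'],s['gripper_force']))
    print('turn wz %.1f (%.1f rows) then shift'%(dw,abs(dw)/8.59),np.round(t,4),'len %.3f'%np.linalg.norm(t),'/8:',np.round(t/8,4),'/10:',np.round(t/10,4))
if __name__=='__main__': go(*map(float,sys.argv[1:5]))
E
python3 go.py .5145 -.4466 .245 20.2
```

```text
t 0.1 tcp [ 0.2356 -0.5782  0.2444] yaw 22.2 tilt 0.1 F [-0.6  0.  -0.5] gap 1.001 gf 0.0
turn wz 2.0 (0.2 rows) then shift [ 0.3072 -0.0272 -0.0004] len 0.308 /8: [ 0.0384 -0.0034 -0.0001] /10: [ 0.0307 -0.0027 -0.    ]
```

drive_tool:
  plan:
    - [0,0,0,0,0,2,1]
    - [0.0384,-0.0034,0,0,0,0,1]
    - [0.0384,-0.0034,0,0,0,0,1]
    - [0.0384,-0.0034,0,0,0,0,1]
    - [0.0384,-0.0034,0,0,0,0,1]
    - [0.0384,-0.0034,0,0,0,0,1]
    - [0.0384,-0.0034,0,0,0,0,1]
    - [0.0384,-0.0034,0,0,0,0,1]
    - [0.0384,-0.0034,0,0,0,0,1]
    - [0,0,0,0,0,0,0.6]
  newtons: 30

```text
t: 1.1
tcp_pos: [0.5189, -0.4442, 0.2446]
tool_rot: [0.984, 0.178, 0.001, -0.001]
force: [-0.3, 0.3, -0.9]
finger_gap: 0.856
gripper_force: 0.0
```

```bash
python3 go.py .5145 -.4466 .029 20.2; python3 - <<'E'
from h import *
d=snap('wrist');P=cloud(d);cv2.imwrite('pics/w1.png',d['image'][...,::-1])
W=P.reshape(-1,3);im=d['image'].reshape(-1,3).astype(int)
m=(np.hypot(W[:,0]-.5145,W[:,1]+.4466)<.075)&(im[:,0]>1.7*im[:,2])&(im[:,0]>1.45*im[:,1])
from meas import rect
A=W[m&(W[:,2]>.006)&(W[:,2]<.02),:2];B=W[m&(W[:,2]>.034)&(W[:,2]<.046),:2]
print(len(A),len(B),rect(A),rect(B),np.percentile(W[m,2],[5,50,95]))
E
```

```text
t 1.1 tcp [ 0.5189 -0.4442  0.2446] yaw 20.5 tilt 0.1 F [-0.3  0.3 -0.9] gap 0.856 gf 0.0
turn wz 0.3 (0.0 rows) then shift [-0.0054  0.0009  0.2156] len 0.216 /8: [-0.0007  0.0001  0.0269] /10: [-0.0005  0.0001  0.0216]
3670 349 (array([ 514., -449.]), array([87.9, 87.9]), 20.7) (array([ 514.4, -449.7]), array([23.5, 23.1]), 20.6) [0.01128156 0.01300716 0.31943301]
```

View pics/w1.png

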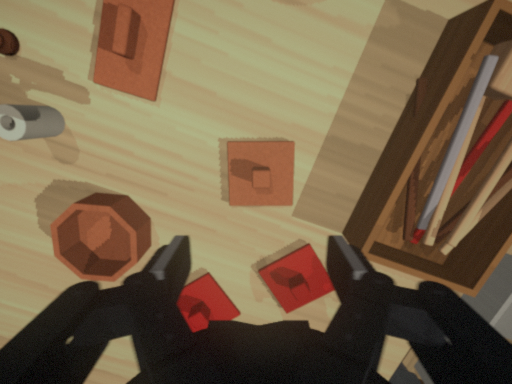

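The wrist view shows the clay square lid at (261,173), aligned with the image axes, with its knob clear. The red decoys are at (207,300) and (296,278). Wrist and top measurements agree to 2-3 mm.

```bash
python3 go.py .5143 -.448 .029 20.5
```

```text
t 1.1 tcp [ 0.5167 -0.4455  0.2445] yaw 20.4 tilt 0.1 F [-0.9  0.4 -0.3] gap 0.799 gf 0.0
turn wz -0.1 (0.0 rows) then shift [-0.003   0.0018  0.2155] len 0.215 /8: [-0.0004  0.0002  0.0269] /10: [-0.0003  0.0002  0.0215]
```

drive_tool:
  plan:
    - [-0.0005,0.0013,0.03,0,0,0,0.6]
    - [0,0,0.04,0,0,0,0.6]
    - [0,0,0.04,0,0,0,0.6]
    - [0,0,0.04,0,0,0,0.6]
    - [0,0,0.025,0,0,0,0.6]
    - [0,0,0.015,0,0,0,0.6]
    - [0,0,0.01,0,0,0,0.6]
    - [0,0,0.005,0,0,0,0.6]
    - [0,0,0,0,0,0,0.6]
    - [0,0,0,0,0,0,0.6]

```text
t: 2.15
tcp_pos: [0.5154, -0.4495, 0.0417]
tool_rot: [0.985, 0.175, 0.001, 0.001]
force: [0.3, 0.1, -0.5]
finger_gap: 0.803
gripper_force: 0.0
```

```bash
python3 go.py .5143 -.448 .029 20.5
```

```text
t 2.1 tcp [ 0.5154 -0.4495  0.0417] yaw 20.2 tilt 0.1 F [ 0.3  0.1 -0.5] gap 0.803 gf 0.0
turn wz -0.3 (0.0 rows) then shift [-0.0005 -0.0018  0.0127] len 0.013 /8: [-0.0001 -0.0002  0.0016] /10: [-0.     -0.0002  0.0013]
```

drive_tool:
  plan:
    - [-0.0005,-0.0015,0.006,0,0,0,0.6]
    - [0,0,0.006,0,0,0,0.6]
    - [0,0,0,0,0,0,0.6]
    - [0,0,0,0,0,0,-1]
    - [0,0,0,0,0,0,-1]
    - [0,0,0,0,0,0,-1]
    - [0,0,0,0,0,0,-1]
    - [0,0,0,0,0,0,-1]
    - [0,0,0,0,0,0,-1]
    - [0,0,0,0,0,0,-1]
  newtons: 40

```text
t: 3.15
tcp_pos: [0.514, -0.4478, 0.0286]
tool_rot: [0.985, 0.175, 0.0, 0.0]
force: [0.5, -0.4, 2.1]
finger_gap: 0.275
gripper_force: 40.1
```

```bash
python3 go.py .5143 -.448 .20 -15.7
```

```text
t 3.1 tcp [ 0.514  -0.4478  0.0286] yaw 20.2 tilt 0.1 F [ 0.5 -0.4  2.1] gap 0.275 gf 40.1
turn wz 35.9 (4.2 rows) then shift [ 0.0005  0.0002 -0.1714] len 0.171 /8: [ 0.0001  0.     -0.0214] /10: [ 0.      0.     -0.0171]
```

drive_tool:
  plan:
    - [0,0,-0.01,0,0,0,-1]
    - [0,0,-0.025,0,0,0,-1]
    - [0,0,-0.035,0,0,0,-1]
    - [0,0,-0.035,0,0,7.2,-1]
    - [0,0,-0.035,0,0,7.2,-1]
    - [0,0,-0.03,0,0,7.2,-1]
    - [0,0,0,0,0,7.2,-1]
    - [0,0,0,0,0,7.1,-1]
    - [0,0,0,0,0,0,-1]
    - [0,0,0,0,0,0,-1]

```text
t: 4.15
tcp_pos: [0.5134, -0.4471, 0.1981]
tool_rot: [0.991, -0.136, -0.0, -0.0]
force: [0.0, -0.2, -1.2]
finger_gap: 0.275
gripper_force: 39.8
```

```bash
python3 go.py .4485 .0132 .19 -15.7
```

```text
t 4.2 tcp [ 0.5134 -0.4471  0.1981] yaw -15.6 tilt 0.1 F [ 0.  -0.2 -1.2] gap 0.275 gf 39.8
turn wz 0.1 (0.0 rows) then shift [-0.187  -0.4255  0.0086] len 0.465 /8: [-0.0234 -0.0532  0.0011] /10: [-0.0187 -0.0426  0.0009]
```

drive_tool:
  plan:
    - [-0.01,-0.023,0,0,0,0,-1]
    - [-0.0205,-0.0465,0,0,0,0,-1]
    - [-0.0205,-0.0465,0,0,0,0,-1]
    - [-0.0205,-0.0465,0,0,0,0,-1]
    - [-0.0205,-0.0465,0,0,0,0,-1]
    - [-0.0205,-0.0465,0,0,0,0,-1]
    - [-0.0205,-0.0465,0,0,0,0,-1]
    - [-0.0205,-0.0465,0,0,0,0,-1]
    - [-0.0205,-0.0465,0,0,0,0,-1]
    - [-0.013,-0.0305,0.008,0,0,0,-1]

```text
t: 5.15
tcp_pos: [0.4491, 0.009, 0.1909]
tool_rot: [0.991, -0.135, 0.0, -0.0]
force: [-0.3, -0.1, -1.3]
finger_gap: 0.274
gripper_force: 39.8
```

drive_tool:
  plan:
    - [0,0,0,0,0,0,-1]
    - [0,0,0,0,0,0,-1]
    - [0,0,0,0,0,0,-1]

```text
t: 5.45
tcp_pos: [0.451, 0.0054, 0.1905]
tool_rot: [0.991, -0.137, 0.001, 0.0]
force: [0.3, 0.4, -1.4]
finger_gap: 0.275
gripper_force: 39.8
```

```bash
python3 go.py .4485 .0132 .0846 -15.7;  python3 - <<'E'
from h import *
from meas import rect
d=snap('wrist');P=cloud(d);cv2.imwrite('pics/w2.png',d['image'][...,::-1])
W=P.reshape(-1,3);im=d['image'].reshape(-1,3).astype(int)
m=(np.hypot(W[:,0]-.4485,W[:,1]-.0132)<.075)&(im[:,0]>1.7*im[:,2])&(im[:,0]>1.45*im[:,1])
A=W[m&(abs(W[:,2]-.06)<.006),:2]
print(len(A),rect(A))
A=W[m&(W[:,2]>.15)];print(len(A),rect(A[:,:2]),np.percentile(A[:,2],[5,50,95]))
E
```

```text
t 5.5 tcp [0.451  0.0054 0.1905] yaw -15.7 tilt 0.1 F [ 0.3  0.4 -1.4] gap 0.275 gf 39.8
turn wz -0.0 (0.0 rows) then shift [-0.0046 -0.0069  0.1059] len 0.106 /8: [-0.0006 -0.0009  0.0132] /10: [-0.0005 -0.0007  0.0106]
848 (array([482. ,   0.8]), array([83.2, 12. ]), 74.3)
17296 (array([451.7,   7.1]), array([123.2,  89.4]), 74.3) [0.17320872 0.17449269 0.22190077]
```

View pics/w2.png

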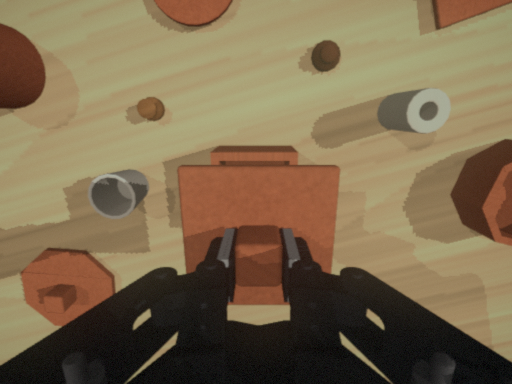

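The wrist view shows the square lid (260,220), level and parallel to the pot, whose front rim is at (255,155). The sides line up.

drive_tool:
  plan:
    - [-0.0047,-0.0055,0.015,0,0,0,-1]
    - [0,0,0.025,0,0,0,-1]
    - [0,0,0.025,0,0,0,-1]
    - [0,0,0.02,0,0,0,-1]
    - [0,0,0.01,0,0,0,-1]
    - [0,0,0.003,0,0,0,-1]
    - [0,0,0,0,0,0,-1]
    - [0,0,0,0,0,0,-1]
    - [0,0,0,0,0,0,-1]

```text
t: 6.4
tcp_pos: [0.4477, 0.0126, 0.0931]
tool_rot: [0.991, -0.137, 0.001, 0.0]
force: [-0.4, -0.7, -0.9]
finger_gap: 0.276
gripper_force: 39.9
```

```bash
python3 go.py .448 .012 .0846 -15.7
```

```text
t 6.4 tcp [0.4477 0.0126 0.0931] yaw -15.7 tilt 0.1 F [-0.4 -0.7 -0.9] gap 0.276 gf 39.9
turn wz -0.0 (0.0 rows) then shift [0.0004 0.0005 0.0085] len 0.009 /8: [0.0001 0.0001 0.0011] /10: [0.     0.0001 0.0009]
```

drive_tool:
  plan:
    - [0,0,0.003,0,0,0,-1]
    - [0,0,0.003,0,0,0,-1]
    - [0,0,0.002,0,0,0,-1]
    - [0,0,0.001,0,0,0,-1]
    - [0,0,0,0,0,0,-1]
    - [0,0,0,0,0,0,-1]

```text
t: 7.0
tcp_pos: [0.4471, 0.0129, 0.0845]
tool_rot: [0.991, -0.137, 0.0, 0.0]
force: [-2.9, 0.0, 13.5]
finger_gap: 0.27
gripper_force: 41.9
```

Contact at the expected height. Release to about 45 mm and retreat.

drive_tool:
  plan:
    - [0,0,-0.0005,0,0,0,-1]
    - [0,0,0,0,0,0,0.2]
    - [0,0,0,0,0,0,0.2]
    - [0,0,0,0,0,0,0.2]
    - [0,0,0,0,0,0,0.2]
    - [0,0,-0.01,0,0,0,0.2]
    - [0,0,-0.025,0,0,0,0.2]
    - [0,0,-0.035,0,0,0,0.5]
    - [0,0,-0.035,0,0,0,0.6]
    - [0,0,0,0,0,0,0.6]

```text
t: 8.0
tcp_pos: [0.4499, 0.0123, 0.1931]
tool_rot: [0.991, -0.137, 0.005, 0.0]
force: [0.6, -0.0, 0.5]
finger_gap: 0.798
gripper_force: 0.0
```

```bash
cat > chk.py <<'E'
import sys
from h import *
from meas import rect
x,y,z=map(float,sys.argv[1:4]);r=float(sys.argv[4]) if len(sys.argv)>4 else .08
for cam in sys.argv[5:] or ['top','wrist']:
    d=snap(cam);W=cloud(d).reshape(-1,3);im=d['image'].reshape(-1,3).astype(int)
    m=(np.hypot(W[:,0]-x,W[:,1]-y)<r)&(im[:,0]>1.7*im[:,2])&(im[:,0]>1.45*im[:,1])
    A=W[m&(abs(W[:,2]-z)<.006)]
    if len(A)<8: print(cam,'few');continue
    B=W[m&(abs(W[:,2]-z-.028)<.005),:2]
    c=np.linalg.lstsq(np.c_[A[:,:2]-[x,y],np.ones(len(A))],A[:,2],rcond=None)[0]
    print(cam,len(A),rect(A[:,:2]),'z %.4f'%np.median(A[:,2]),'slope',np.round(c[:2],3),'knob',rect(B) if len(B)>5 else '')
E
python3 chk.py .448 .012 .068;python3 go.py .664 .0155 .19 0
```

```text
top 11 (array([405.8,  26. ]), array([87.3,  3.3]), 78.1) z 0.0677 slope [-1.34   0.292] knob 
wrist 7260 (array([447.2,  12.9]), array([89.3, 89.1]), 74.3) z 0.0683 slope [-0.003 -0.   ] knob (array([447.3,  12.6]), array([23.8, 23.2]), 74.8)
t 8.1 tcp [0.4474 0.0128 0.1899] yaw -15.7 tilt 0.2 F [0.3 0.2 0.1] gap 0.802 gf 0.0
turn wz -15.7 (1.8 rows) then shift [ 0.2166 -0.0027  0.0005] len 0.217 /8: [ 0.0271 -0.0003  0.0001] /10: [ 0.0217 -0.0003  0.0001]
```

The square lid is seated and level at z 68 mm. Next, the round lid.

drive_tool:
  plan:
    - [0.0208,-0.0061,0,0,0,0,0.6]
    - [0.0312,-0.0092,0,0,0,0,0.6]
    - [0.0312,-0.0092,0,0,0,0,0.6]
    - [0.0312,-0.0092,0,0,0,0,0.6]
    - [0.0312,-0.0092,0,0,0,0,0.6]
    - [0.0312,-0.0092,0,0,0,0,0.6]
    - [0.0312,-0.0092,0,0,0,0,0.6]
    - [0,0,0,0,0,0,0.6]
    - [0,0,0,0,0,0,0.6]

```text
t: 9.0
tcp_pos: [0.6628, 0.0156, 0.1865]
tool_rot: [0.991, -0.137, -0.002, 0.0]
force: [-1.1, 0.4, 0.5]
finger_gap: 0.798
gripper_force: 0.0
```

```bash
python3 chk.py .664 .0155 .012 .08 wrist; python3 go.py .664 .0155 .0286 -15.7
```

```text
wrist 4067 (array([663.8,  12.8]), array([87.5, 87.4]), 12.6) z 0.0123 slope [-0.001 -0.   ] knob (array([663.8,  12.6]), array([22.2, 22.6]), 76.5)
t 9.1 tcp [0.662  0.0157 0.1867] yaw -15.7 tilt 0.3 F [-1.   0.  -0.4] gap 0.799 gf 0.0
turn wz -0.0 (0.0 rows) then shift [ 0.0027 -0.0005  0.1581] len 0.158 /8: [ 0.0003 -0.0001  0.0198] /10: [ 0.0003 -0.      0.0158]
```

drive_tool:
  plan:
    - [0.0024,0.0019,0.025,0,0,0,0.6]
    - [0,0,0.035,0,0,0,0.6]
    - [0,0,0.035,0,0,0,0.6]
    - [0,0,0.025,0,0,0,0.6]
    - [0,0,0.015,0,0,0,0.6]
    - [0,0,0.01,0,0,0,0.6]
    - [0,0,0.003,0,0,0,0.6]
    - [0,0,0,0,0,0,0.6]
    - [0,0,0,0,0,0,0.6]

```text
t: 9.95
tcp_pos: [0.6666, 0.0128, 0.0422]
tool_rot: [0.991, -0.137, 0.001, 0.0]
force: [0.7, -0.0, 0.4]
finger_gap: 0.8
gripper_force: 0.0
```

```bash
python3 go.py .6638 .0132 .0286 -15.7
```

```text
t 9.9 tcp [0.6666 0.0128 0.0422] yaw -15.7 tilt 0.1 F [ 0.7 -0.   0.4] gap 0.800 gf 0.0
turn wz -0.0 (0.0 rows) then shift [-0.0029  0.0004  0.0136] len 0.014 /8: [-0.0004  0.      0.0017] /10: [-0.0003  0.      0.0014]
```

drive_tool:
  plan:
    - [-0.0025,0.0004,0.006,0,0,0,0.6]
    - [0,0,0.006,0,0,0,0.6]
    - [0,0,0.001,0,0,0,0.6]
    - [0,0,0,0,0,0,-1]
    - [0,0,0,0,0,0,-1]
    - [0,0,0,0,0,0,-1]
    - [0,0,0,0,0,0,-1]
    - [0,0,0,0,0,0,-1]
    - [0,0,0,0,0,0,-1]
    - [0,0,0,0,0,0,-1]
  newtons: 40

```text
t: 10.95
tcp_pos: [0.6635, 0.0132, 0.0281]
tool_rot: [0.991, -0.137, 0.0, 0.0]
force: [0.4, -0.4, 1.1]
finger_gap: 0.261
gripper_force: 39.2
```

drive_tool:
  plan:
    - [0,0,-0.01,0,0,0,-1]
    - [0,0,-0.025,0,0,0,-1]
    - [0,0,-0.035,0,0,0,-1]
    - [0,0,-0.035,0,0,0,-1]
    - [0,0,-0.035,0,0,0,-1]
    - [0,0,-0.02,0,0,0,-1]
    - [0,0,0,0,0,0,-1]
    - [0,0,0,0,0,0,-1]

```text
t: 11.75
tcp_pos: [0.6626, 0.0133, 0.1876]
tool_rot: [0.991, -0.137, -0.0, -0.0]
force: [0.7, 0.8, -1.2]
finger_gap: 0.268
gripper_force: 39.2
```

```bash
python3 go.py .640 .234 .19 -15.7
```

```text
t 11.8 tcp [0.6626 0.0133 0.1876] yaw -15.7 tilt 0.0 F [ 0.7  0.8 -1.2] gap 0.268 gf 39.2
turn wz -0.0 (0.0 rows) then shift [-0.0814 -0.2064 -0.0023] len 0.222 /8: [-0.0102 -0.0258 -0.0003] /10: [-0.0081 -0.0206 -0.0002]
```

drive_tool:
  plan:
    - [-0.0081,-0.0206,0,0,0,0,-1]
    - [-0.0122,-0.031,0,0,0,0,-1]
    - [-0.0122,-0.031,0,0,0,0,-1]
    - [-0.008,-0.0206,0,0,0,0,-1]
    - [0,0,0,0,0,0,-1]
    - [0,0,0,0,0,0,-1]

```text
t: 12.35
tcp_pos: [0.6509, 0.1238, 0.1856]
tool_rot: [0.991, -0.136, -0.002, 0.001]
force: [-0.4, -0.4, -1.8]
finger_gap: 0.266
gripper_force: 39.4
```

```bash
python3 chk.py .640 .234 .062 .06 wrist top; python3 go.py .640 .233 .19 -15.7
```

```text
wrist 1581 (array([643. , 238.1]), array([72.4, 81.9]), 66.1) z 0.0619 slope [0.005 0.   ] knob 
top 43 (array([663.8, 215.2]), array([63.4, 19. ]), 51.8) z 0.0624 slope [-0.043  0.011] knob 
t 12.4 tcp [0.6517 0.1226 0.1865] yaw -15.8 tilt 0.1 F [ 0.1 -0.2 -0.8] gap 0.268 gf 39.4
turn wz -0.1 (0.0 rows) then shift [-0.0412 -0.1031 -0.0036] len 0.111 /8: [-0.0051 -0.0129 -0.0004] /10: [-0.0041 -0.0103 -0.0004]
```

```bash
python3 - <<'E'
from h import *
from scipy.optimize import least_squares
d=snap('wrist');a=[d];a.append(dict(np.load('top0.npz')))
for d in a:
    W=cloud(d).reshape(-1,3);im=d['image'].reshape(-1,3).astype(int)
    m=(np.hypot(W[:,0]-.64,W[:,1]-.234)<.06)&(im[:,0]>1.7*im[:,2])&(im[:,0]>1.45*im[:,1])&(abs(W[:,2]-.062)<.004)
    Q=W[m,:2]*1000
    f=lambda c:(lambda r:np.maximum(0,r-41.5)+np.maximum(0,34.5-r))(np.hypot(*(Q-c).T))
    r=least_squares(f,[640,234],loss='soft_l1');print(len(Q),r.x,r.cost)
E
```

```text
1479 [640.21271289 233.52896047] 21.38046106467886
113 [641.58355917 234.90285255] 4.135448833978363
```

drive_tool:
  plan:
    - [-0.0082,-0.0208,0,0,0,0,-1]
    - [-0.0123,-0.0312,0,0,0,0,-1]
    - [-0.0123,-0.0312,0,0,0,0,-1]
    - [-0.0083,-0.0207,0,0,0,0,-1]
    - [0,0,0,0,0,0,-1]
    - [0,0,0.02,0,0,0,-1]
    - [0,0,0.03,0,0,0,-1]
    - [0,0,0.02,0,0,0,-1]
    - [0,0,0.01,0,0,0,-1]
    - [0,0,0,0,0,0,-1]

```text
t: 13.5
tcp_pos: [0.6402, 0.233, 0.106]
tool_rot: [0.99, -0.138, -0.002, 0.001]
force: [-0.4, -0.3, -1.5]
finger_gap: 0.265
gripper_force: 39.4
```

drive_tool:
  plan:
    - [0,0,0,0,0,0,-1]
    - [0,0,0,0,0,0,-1]

```text
t: 13.7
tcp_pos: [0.6421, 0.2345, 0.1094]
tool_rot: [0.991, -0.137, 0.001, -0.0]
force: [0.1, -0.2, -0.9]
finger_gap: 0.263
gripper_force: 39.4
```

```bash
python3 go.py .6403 .2337 .0861 -15.7
```

```text
t 13.7 tcp [0.6421 0.2345 0.1094] yaw -15.8 tilt 0.2 F [ 0.1 -0.2 -0.9] gap 0.263 gf 39.4
turn wz -0.1 (0.0 rows) then shift [-0.0016  0.0013  0.0233] len 0.023 /8: [-0.0002  0.0002  0.0029] /10: [-0.0002  0.0001  0.0023]
```

drive_tool:
  plan:
    - [-0.0014,0.001,0.006,0,0,0,-1]
    - [0,0,0.006,0,0,0,-1]
    - [0,0,0.005,0,0,0,-1]
    - [0,0,0.003,0,0,0,-1]
    - [0,0,0.002,0,0,0,-1]
    - [0,0,0,0,0,0,-1]
    - [0,0,0,0,0,0,-1]

```text
t: 14.4
tcp_pos: [0.6391, 0.2341, 0.0861]
tool_rot: [0.991, -0.137, -0.0, 0.0]
force: [-1.3, -0.4, 1.2]
finger_gap: 0.266
gripper_force: 39.7
```

```bash
python3 go.py .6403 .2337 .0861 -15.7
```

```text
t 14.4 tcp [0.6391 0.2341 0.0861] yaw -15.7 tilt 0.0 F [-1.3 -0.4  1.2] gap 0.266 gf 39.7
turn wz -0.0 (0.0 rows) then shift [0.0013 0.0001 0.    ] len 0.001 /8: [0.0002 0.     0.    ] /10: [0.0001 0.     0.    ]
```

Contact at the exact height. Release and retreat.

drive_tool:
  plan:
    - [0,0,0.0003,0,0,0,-1]
    - [0,0,0,0,0,0,0.2]
    - [0,0,0,0,0,0,0.2]
    - [0,0,0,0,0,0,0.2]
    - [0,0,0,0,0,0,0.2]
    - [0,0,-0.01,0,0,0,0.2]
    - [0,0,-0.025,0,0,0,0.2]
    - [0,0,-0.035,0,0,0,0.5]
    - [0,0,-0.035,0,0,0,0.6]
    - [0,0,0,0,0,0,0.6]

```text
t: 15.4
tcp_pos: [0.6431, 0.235, 0.1976]
tool_rot: [0.991, -0.137, 0.006, -0.002]
force: [0.2, 0.2, 0.4]
finger_gap: 0.799
gripper_force: 0.0
```

```bash
python3 chk.py .640 .234 .070 .08 wrist;python3 go.py .373 .289 .195 -20
```

```text
wrist 5401 (array([640. , 233.8]), array([87.2, 88. ]), 46.7) z 0.0703 slope [-0.002  0.   ] knob (array([639.6, 233.9]), array([23. , 22.7]), 59.2)
t 15.4 tcp [0.6414 0.2346 0.1948] yaw -15.7 tilt 0.5 F [-0.7  0.2  0.2] gap 0.799 gf 0.0
turn wz 4.3 (0.5 rows) then shift [-0.2709  0.0407 -0.0023] len 0.274 /8: [-0.0339  0.0051 -0.0003] /10: [-0.0271  0.0041 -0.0002]
```

drive_tool:
  plan:
    - [0,0,0,0,0,4.3,0.6]
    - [-0.0339,0.0051,0,0,0,0,0.6]
    - [-0.0339,0.0051,0,0,0,0,0.6]
    - [-0.0339,0.0051,0,0,0,0,0.6]
    - [-0.0339,0.0051,0,0,0,0,0.6]
    - [-0.0339,0.0051,0,0,0,0,0.6]
    - [-0.0339,0.0051,0,0,0,0,0.6]
    - [-0.0339,0.0051,0,0,0,0,0.6]
    - [-0.0339,0.0051,0,0,0,0,0.6]
    - [0,0,0,0,0,0,0.6]

```text
t: 16.45
tcp_pos: [0.364, 0.2879, 0.1895]
tool_rot: [0.985, -0.173, -0.004, 0.002]
force: [-0.1, -0.3, 0.1]
finger_gap: 0.802
gripper_force: 0.0
```

drive_tool:
  plan:
    - [0,0,0,0,0,0,0.6]
    - [0,0,0,0,0,0,0.6]

```text
t: 16.65
tcp_pos: [0.3717, 0.2889, 0.1905]
tool_rot: [0.985, -0.174, 0.001, -0.0]
force: [0.3, -0.2, 0.1]
finger_gap: 0.798
gripper_force: 0.0
```

```bash
python3 chk.py .373 .289 .012 .08 wrist; python3 go.py .373 .289 .0286 -20; python3 -c "
from h import *
from meas import octang
W=cloud(snap('wrist')).reshape(-1,3);W=W[(np.hypot(W[:,0]-.373,W[:,1]-.289)<.08)&(abs(W[:,2]-.012)<.005),:2];print(octang(W))"
```

```text
wrist 7381 (array([372.5, 288.9]), array([115.2, 114.6]), 69.9) z 0.0121 slope [-0.002  0.   ] knob (array([372. , 288.4]), array([22.6, 24.5]), 69.7)
t 16.7 tcp [0.3719 0.2888 0.1905] yaw -20.1 tilt 0.1 F [1.3 0.2 0.7] gap 0.800 gf 0.0
turn wz -0.1 (0.0 rows) then shift [ 0.0008 -0.0005  0.1619] len 0.162 /8: [ 0.0001 -0.0001  0.0202] /10: [ 0.0001 -0.      0.0162]
(25, np.float64(116.5))
```

Lid at (372.4,288.8) with angle -20, so the gripper is already aligned.

drive_tool:
  plan:
    - [0.0003,0,0.025,0,0,0,0.6]
    - [0,0,0.035,0,0,0,0.6]
    - [0,0,0.035,0,0,0,0.6]
    - [0,0,0.025,0,0,0,0.6]
    - [0,0,0.015,0,0,0,0.6]
    - [0,0,0.01,0,0,0,0.6]
    - [0,0,0.003,0,0,0,0.6]
    - [0,0,0,0,0,0,0.6]
    - [0,0,0,0,0,0,0.6]

```text
t: 17.65
tcp_pos: [0.3714, 0.2888, 0.0431]
tool_rot: [0.985, -0.174, 0.001, -0.0]
force: [-0.0, -0.1, -0.7]
finger_gap: 0.798
gripper_force: 0.0
```

```bash
python3 go.py .3724 .2888 .0286 -20
```

```text
t 17.6 tcp [0.3714 0.2888 0.0431] yaw -20.0 tilt 0.1 F [-0.  -0.1 -0.7] gap 0.798 gf 0.0
turn wz -0.0 (0.0 rows) then shift [ 0.0009 -0.0003  0.0145] len 0.015 /8: [ 0.0001 -0.      0.0018] /10: [ 0.0001 -0.      0.0015]
```

drive_tool:
  plan:
    - [0.0009,0,0.006,0,0,0,0.6]
    - [0,0,0.006,0,0,0,0.6]
    - [0,0,0.0015,0,0,0,0.6]
    - [0,0,0,0,0,0,-1]
    - [0,0,0,0,0,0,-1]
    - [0,0,0,0,0,0,-1]
    - [0,0,0,0,0,0,-1]
    - [0,0,0,0,0,0,-1]
    - [0,0,0,0,0,0,-1]
    - [0,0,0,0,0,0,-1]
  newtons: 50

```text
t: 18.65
tcp_pos: [0.3717, 0.2884, 0.0293]
tool_rot: [0.985, -0.174, 0.0, -0.0]
force: [-0.6, 0.1, 4.8]
finger_gap: 0.273
gripper_force: 50.9
```

drive_tool:
  plan:
    - [0,0,-0.01,0,0,0,-1]
    - [0,0,-0.025,0,0,0,-1]
    - [0,0,-0.035,0,0,0,-1]
    - [0,0,-0.035,0,0,5,-1]
    - [0,0,-0.035,0,0,5,-1]
    - [0,0,-0.02,0,0,0,-1]
    - [0,0,0,0,0,0,-1]
    - [0,0,0,0,0,0,-1]

```text
t: 19.45
tcp_pos: [0.371, 0.288, 0.1889]
tool_rot: [0.966, -0.259, -0.0, 0.0]
force: [-0.5, -0.3, -2.7]
finger_gap: 0.271
gripper_force: 50.3
```

```bash
python3 go.py .46 .0 .19 -30
```

```text
t 19.4 tcp [0.371  0.288  0.1889] yaw -30.0 tilt 0.0 F [-0.5 -0.3 -2.7] gap 0.271 gf 50.3
turn wz -0.0 (0.0 rows) then shift [ 0.2211  0.2049 -0.0011] len 0.301 /8: [ 0.0276  0.0256 -0.0001] /10: [ 0.0221  0.0205 -0.0001]
```

drive_tool:
  plan:
    - [0.0138,0.0128,0,0,0,0,-1]
    - [0.0276,0.0256,0,0,0,0,-1]
    - [0.0276,0.0256,0,0,0,0,-1]
    - [0.0276,0.0256,0,0,0,0,-1]
    - [0.0276,0.0256,0,0,0,0,-1]
    - [0.0276,0.0256,0,0,0,0,-1]
    - [0.0276,0.0256,0,0,0,0,-1]
    - [0.0276,0.0256,0,0,0,0,-1]
    - [0.0138,0.0128,0,0,0,0,-1]
    - [0,0,0,0,0,0,-1]

```text
t: 20.45
tcp_pos: [0.4605, -0.0019, 0.1872]
tool_rot: [0.965, -0.261, -0.001, 0.0]
force: [-0.5, 0.7, -1.6]
finger_gap: 0.273
gripper_force: 50.1
```

```bash
python3 go.py .41 -.13 .19 -30;python3 go.py .3585 -.272 .19 -30
```

```text
t 20.4 tcp [ 0.4605 -0.0019  0.1872] yaw -30.3 tilt 0.1 F [-0.5  0.7 -1.6] gap 0.273 gf 50.1
turn wz -0.3 (0.0 rows) then shift [ 0.0203  0.1362 -0.0027] len 0.138 /8: [ 0.0025  0.017  -0.0003] /10: [ 0.002   0.0136 -0.0003]
t 20.4 tcp [ 0.4605 -0.0019  0.1872] yaw -30.3 tilt 0.1 F [-0.5  0.7 -1.6] gap 0.273 gf 50.1
turn wz -0.3 (0.0 rows) then shift [ 0.0467  0.2849 -0.0026] len 0.289 /8: [ 0.0058  0.0356 -0.0003] /10: [ 0.0047  0.0285 -0.0003]
```

drive_tool:
  plan:
    - [0.0025,0.017,0,0,0,0,-1]
    - [0.005,0.034,0,0,0,0,-1]
    - [0.005,0.034,0,0,0,0,-1]
    - [0.005,0.034,0,0,0,0,-1]
    - [0.0025,0.017,0,0,0,0,-1]
    - [0,0,0,0,0,0,-1]
    - [0,0,0,0,0,0,-1]

```text
t: 21.15
tcp_pos: [0.4085, -0.1261, 0.1881]
tool_rot: [0.966, -0.259, -0.002, -0.001]
force: [0.2, 0.4, -2.7]
finger_gap: 0.272
gripper_force: 50.1
```

```bash
python3 chk.py .3585 -.271 .05 .075 wrist top; python3 go.py .3585 -.272 .19 -30; cat > fit.py <<'E'
from h import *
from scipy.optimize import least_squares
import sys
def fit(Q,n,g,ho,hi):  # n normals list angles, half outer/inner per normal pair
    def f(p):
        D=Q-p[:2];a=np.radians(p[2])+np.array(n)
        s=np.abs(D[:,0,None]*np.cos(a)+D[:,1,None]*np.sin(a))
        o=(s-np.array(ho)).max(1);i=(s-np.array(hi)).max(1)
        return np.maximum(0,o+.5)+np.maximum(0,.5-i)
    return least_squares(f,g,loss='soft_l1',diff_step=1e-4)
def pts(d,x,y,z,r=.075):
    W=cloud(d).reshape(-1,3);im=d['image'].reshape(-1,3).astype(int)
    return 1000*W[(np.hypot(W[:,0]-x,W[:,1]-y)<r)&(im[:,0]>1.7*im[:,2])&(im[:,0]>1.45*im[:,1])&(abs(W[:,2]-z)<.005),:2]
E
python3 - <<'E'
from fit import *
d=snap('wrist');cv2.imwrite('pics/w3.png',d['image'][...,::-1])
for e in(d,dict(np.load('top0.npz'))):
    Q=pts(e,.3585,-.271,.05)
    r=fit(Q,[0,np.pi/4,np.pi/2,np.pi*.75],[358.5,-271,15],[55]*4,[47]*4);print(len(Q),r.x,r.cost)
E
```

```text
wrist 3340 (array([ 357.8, -273.7]), array([110.1, 109.3]), 60.3) z 0.0500 slope [0.004 0.003] knob 
top 210 (array([ 357.4, -273.1]), array([108.9, 109.6]), 61.8) z 0.0495 slope [0.01  0.006] knob 
t 21.2 tcp [ 0.409  -0.1258  0.1884] yaw -30.0 tilt 0.1 F [-0.3  0.  -1.8] gap 0.273 gf 50.1
turn wz 0.0 (0.0 rows) then shift [ 0.0293  0.1519 -0.0018] len 0.155 /8: [ 0.0037  0.019  -0.0002] /10: [ 0.0029  0.0152 -0.0002]
3209 [ 357.85874082 -273.54525555   15.27064603] 50.59596161726094
206 [ 358.41510794 -271.61085661   15.76160644] 5.561813020177905
```

View pics/w3.png

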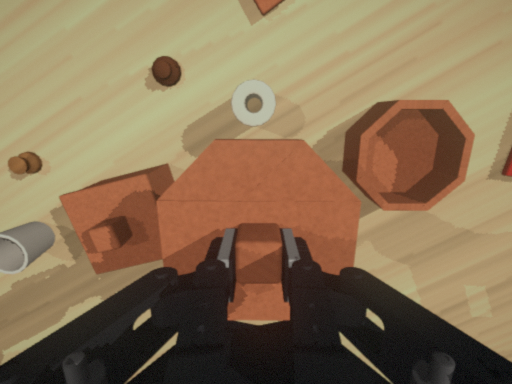

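The wrist view shows the octagon lid held at (258,220) with sides parallel to the octagon pot (410,155). The prop at (253,103) is well below.

drive_tool:
  plan:
    - [0.003,0.0153,0,0,0,0,-1]
    - [0.0059,0.0307,0,0,0,0,-1]
    - [0.0059,0.0307,0,0,0,0,-1]
    - [0.0059,0.0307,0,0,0,0,-1]
    - [0.0059,0.0307,0,0,0,0,-1]
    - [0.0029,0.0152,0,0,0,0,-1]
    - [0,0,0.025,0,0,0,-1]
    - [0,0,0.03,0,0,0,-1]
    - [0,0,0.03,0,0,0,-1]
    - [0,0,0.01,0,0,0,-1]

```text
t: 22.3
tcp_pos: [0.3577, -0.2728, 0.0919]
tool_rot: [0.966, -0.258, -0.002, -0.002]
force: [-0.2, -0.5, -2.0]
finger_gap: 0.272
gripper_force: 50.0
```

drive_tool:
  plan:
    - [0,0,0,0,0,0,-1]
    - [0,0,0,0,0,0,-1]
    - [0,0,0,0,0,0,-1]

```text
t: 22.6
tcp_pos: [0.3591, -0.2753, 0.0952]
tool_rot: [0.966, -0.259, 0.001, 0.001]
force: [0.3, 0.3, -1.9]
finger_gap: 0.27
gripper_force: 50.0
```

```bash
python3 go.py .3579 -.2733 .0753 -30
```

```text
t 22.6 tcp [ 0.3591 -0.2753  0.0952] yaw -30.0 tilt 0.2 F [ 0.3  0.3 -1.9] gap 0.270 gf 50.0
turn wz -0.0 (0.0 rows) then shift [-0.0021 -0.0011  0.0198] len 0.020 /8: [-0.0003 -0.0001  0.0025] /10: [-0.0002 -0.0001  0.002 ]
```

drive_tool:
  plan:
    - [-0.0018,-0.001,0.006,0,0,0,-1]
    - [0,0,0.005,0,0,0,-1]
    - [0,0,0.003,0,0,0,-1]
    - [0,0,0.003,0,0,0,-1]
    - [0,0,0.002,0,0,0,-1]
    - [0,0,0,0,0,0,-1]
    - [0,0,0,0,0,0,-1]

```text
t: 23.3
tcp_pos: [0.3571, -0.273, 0.0753]
tool_rot: [0.966, -0.259, 0.0, 0.0]
force: [-1.2, 0.2, 3.9]
finger_gap: 0.273
gripper_force: 50.9
```

```bash
python3 go.py .3579 -.2733 .0753 -30
```

```text
t 23.3 tcp [ 0.3571 -0.273   0.0753] yaw -30.0 tilt 0.0 F [-1.2  0.2  3.9] gap 0.273 gf 50.9
turn wz -0.0 (0.0 rows) then shift [ 0.0008 -0.0001 -0.    ] len 0.001 /8: [ 0.0001 -0.     -0.    ] /10: [ 0.0001 -0.     -0.    ]
```

drive_tool:
  plan:
    - [0,0,0,0,0,0,-1]
    - [0,0,0,0,0,0,0.2]
    - [0,0,0,0,0,0,0.2]
    - [0,0,0,0,0,0,0.2]
    - [0,0,0,0,0,0,0.2]
    - [0,0,-0.01,0,0,0,0.2]
    - [0,0,-0.025,0,0,0,0.2]
    - [0,0,-0.035,0,0,0,0.5]
    - [0,0,-0.035,0,0,0,0.6]
    - [0,0,-0.01,0,0,0,0.6]

```text
t: 24.3
tcp_pos: [0.3584, -0.2743, 0.1936]
tool_rot: [0.966, -0.259, 0.003, 0.002]
force: [-0.5, -0.7, -0.3]
finger_gap: 0.804
gripper_force: 0.0
```

```bash
python3 chk.py .358 -.273 .058 .085 wrist top;python3 go.py .618 -.245 .19 3.4
```

```text
wrist 9596 (array([ 357.5, -273.1]), array([115.5, 115. ]), 59.9) z 0.0581 slope [-0.002  0.001] knob (array([ 357.9, -273.7]), array([23.3, 23.5]), 59.8)
top 221 (array([ 357.8, -252.9]), array([118.9,  82.3]), 3.3) z 0.0572 slope [-0.     0.003] knob 
t 24.4 tcp [ 0.3578 -0.2737  0.1918] yaw -30.0 tilt 0.3 F [0.2 0.6 0.2] gap 0.800 gf 0.0
turn wz -33.4 (3.9 rows) then shift [ 0.2614 -0.0132  0.0024] len 0.262 /8: [ 0.0327 -0.0017  0.0003] /10: [ 0.0261 -0.0013  0.0002]
```

Octagon lid seated and level. Last, the oblong lid.

drive_tool:
  plan:
    - [0,0,0,0,0,-8.5,0.6]
    - [0,0,0,0,0,-8.5,0.6]
    - [0,0,0,0,0,-8.5,0.6]
    - [0,0,0,0,0,-7.9,0.6]
    - [0.037,-0.0019,0,0,0,0,0.6]
    - [0.037,-0.0019,0,0,0,0,0.6]
    - [0.037,-0.0019,0,0,0,0,0.6]
    - [0.037,-0.0019,0,0,0,0,0.6]
    - [0.037,-0.0019,0,0,0,0,0.6]
    - [0.037,-0.0019,0,0,0,0,0.6]

```text
t: 25.4
tcp_pos: [0.5785, -0.2475, 0.1875]
tool_rot: [1.0, 0.029, -0.002, -0.001]
force: [0.5, -0.3, -0.2]
finger_gap: 0.805
gripper_force: 0.0
```

drive_tool:
  plan:
    - [0.0394,-0.0018,0,0,0,0,0.6]
    - [0,0,0,0,0,0,0.6]
    - [0,0,0,0,0,0,0.6]
    - [0,0,0,0,0,0,0.6]

```text
t: 25.8
tcp_pos: [0.6154, -0.244, 0.1882]
tool_rot: [1.0, 0.029, -0.002, -0.001]
force: [-0.6, 0.1, -1.4]
finger_gap: 0.798
gripper_force: 0.0
```

```bash
python3 chk.py .618 -.245 .012 .09 wrist; python3 go.py .618 -.246 .029 3.4
```

```text
wrist 6502 (array([ 617.5, -246.6]), array([127.6,  76.7]), 3.4) z 0.0123 slope [-0.001 -0.   ] knob (array([ 617.4, -247.1]), array([49.3, 15.7]), 3.0)
t 25.9 tcp [ 0.6155 -0.2442  0.1888] yaw 3.3 tilt 0.2 F [-0.8 -0.4  0.2] gap 0.800 gf 0.0
turn wz -0.1 (0.0 rows) then shift [0.0029 0.0022 0.1598] len 0.160 /8: [0.0004 0.0003 0.02  ] /10: [0.0003 0.0002 0.016 ]
```

drive_tool:
  plan:
    - [0.002,0.0026,0.025,0,0,0,0.6]
    - [0,0,0.035,0,0,0,0.6]
    - [0,0,0.035,0,0,0,0.6]
    - [0,0,0.025,0,0,0,0.6]
    - [0,0,0.015,0,0,0,0.6]
    - [0,0,0.01,0,0,0,0.6]
    - [0,0,0.003,0,0,0,0.6]
    - [0,0,0,0,0,0,0.6]
    - [0,0,0,0,0,0,0.6]

```text
t: 26.75
tcp_pos: [0.6203, -0.2474, 0.0434]
tool_rot: [1.0, 0.029, 0.001, 0.001]
force: [0.3, -1.0, 0.4]
finger_gap: 0.801
gripper_force: 0.0
```

```bash
python3 go.py .6175 -.2467 .0286 3.4
```

```text
t 26.8 tcp [ 0.6203 -0.2474  0.0434] yaw 3.4 tilt 0.1 F [ 0.3 -1.   0.4] gap 0.801 gf 0.0
turn wz -0.0 (0.0 rows) then shift [-0.0028 -0.0009  0.0147] len 0.015 /8: [-0.0003 -0.0001  0.0018] /10: [-0.0003 -0.0001  0.0015]
```

drive_tool:
  plan:
    - [-0.0026,-0.0007,0.006,0,0,0,0.6]
    - [0,0,0.006,0,0,0,0.6]
    - [0,0,0.0015,0,0,0,0.6]
    - [0,0,0,0,0,0,-1]
    - [0,0,0,0,0,0,-1]
    - [0,0,0,0,0,0,-1]
    - [0,0,0,0,0,0,-1]
    - [0,0,0,0,0,0,-1]
    - [0,0,0,0,0,0,-1]
    - [0,0,0,0,0,0,-1]
  newtons: 50

```text
t: 27.75
tcp_pos: [0.6171, -0.2466, 0.0288]
tool_rot: [1.0, 0.029, 0.0, 0.0]
force: [-0.6, -0.4, 1.2]
finger_gap: 0.178
gripper_force: 50.3
```

drive_tool:
  plan:
    - [0,0,-0.01,0,0,0,-1]
    - [0,0,-0.025,0,0,0,-1]
    - [0,0,-0.035,0,0,0,-1]
    - [0,0,-0.035,0,0,-5,-1]
    - [0,0,-0.035,0,0,-7,-1]
    - [0,0,-0.02,0,0,-7,-1]
    - [0,0,0,0,0,-7,-1]
    - [0,0,0,0,0,-7,-1]
    - [0,0,0,0,0,-7,-1]
    - [0,0,0,0,0,-7,-1]

```text
t: 28.75
tcp_pos: [0.6163, -0.246, 0.1887]
tool_rot: [0.904, 0.428, -0.0, -0.0]
force: [0.6, -0.4, -1.1]
finger_gap: 0.172
gripper_force: 50.0
```

drive_tool:
  plan:
    - [0,0,0,0,0,-7,-1]
    - [0,0,0,0,0,-7,-1]
    - [0,0,0,0,0,-7,-1]
    - [0,0,0,0,0,-7,-1]
    - [0,0,0,0,0,-7,-1]
    - [0,0,0,0,0,-7,-1]
    - [0,0,0,0,0,-5,-1]
    - [0,0,0,0,0,-4,-1]
    - [0,0,0,0,0,0,-1]
    - [0,0,0,0,0,0,-1]

```text
t: 29.75
tcp_pos: [0.6166, -0.2462, 0.1886]
tool_rot: [0.634, 0.773, -0.0, -0.0]
force: [0.3, -0.1, -1.7]
finger_gap: 0.177
gripper_force: 50.0
```

```bash
python3 go.py .57 .10 .19 102;  python3 -c "
from fit import *
Q=pts(dict(np.load('top0.npz')),.5129,.4452,.045,.08)
r=fit(Q,[0,np.pi/2],[513,445,12],[36,62],[28,54]);print(len(Q),r.x,r.cost)"
```

```text
t 29.8 tcp [ 0.6166 -0.2462  0.1886] yaw 101.3 tilt 0.0 F [ 0.3 -0.1 -1.7] gap 0.177 gf 50.0
turn wz -0.7 (0.1 rows) then shift [ 0.3483  0.0264 -0.0013] len 0.349 /8: [ 0.0435  0.0033 -0.0002] /10: [ 0.0348  0.0026 -0.0001]
222 [512.74782136 444.80700162  13.05920301] 18.474964210484167
```

drive_tool:
  plan:
    - [0.0194,0.0015,0,0,0,-0.7,-1]
    - [0.0387,0.0029,0,0,0,0,-1]
    - [0.0387,0.0029,0,0,0,0,-1]
    - [0.0387,0.0029,0,0,0,0,-1]
    - [0.0387,0.0029,0,0,0,0,-1]
    - [0.0387,0.0029,0,0,0,0,-1]
    - [0.0387,0.0029,0,0,0,0,-1]
    - [0.0387,0.0029,0,0,0,0,-1]
    - [0.0387,0.0029,0,0,0,0,-1]
    - [0.0193,0.0015,0,0,0,0,-1]

```text
t: 30.75
tcp_pos: [0.5678, 0.1038, 0.1886]
tool_rot: [0.628, 0.778, 0.0, -0.001]
force: [0.6, 0.1, -1.6]
finger_gap: 0.179
gripper_force: 50.0
```

```bash
python3 go.py .53 .32 .19 102
```

```text
t 30.8 tcp [0.5678 0.1038 0.1886] yaw 102.2 tilt 0.1 F [ 0.6  0.1 -1.6] gap 0.179 gf 50.0
turn wz 0.2 (0.0 rows) then shift [ 0.2193  0.008  -0.001 ] len 0.219 /8: [ 0.0274  0.001  -0.0001] /10: [ 0.0219  0.0008 -0.0001]
```

drive_tool:
  plan:
    - [0.0183,0.0007,0,0,0,0,-1]
    - [0.0365,0.0013,0,0,0,0,-1]
    - [0.0365,0.0013,0,0,0,0,-1]
    - [0.0365,0.0013,0,0,0,0,-1]
    - [0.0365,0.0013,0,0,0,0,-1]
    - [0.0365,0.0013,0,0,0,0,-1]
    - [0.0183,0.0007,0,0,0,0,-1]
    - [0,0,0,0,0,0,-1]
    - [0,0,0,0,0,0,-1]

```text
t: 31.65
tcp_pos: [0.5313, 0.3155, 0.1884]
tool_rot: [0.629, 0.778, -0.001, 0.0]
force: [-0.1, -0.7, -0.9]
finger_gap: 0.177
gripper_force: 50.0
```

```bash
python3 go.py .513 .443 .19 102.5;  python3 -c "
from fit import *
d=snap('wrist');cv2.imwrite('pics/w4.png',d['image'][...,::-1])
Q=pts(d,.5129,.4452,.045,.08)
r=fit(Q,[0,np.pi/2],[513,445,12],[36,62],[28,54]);print(len(Q),r.x,r.cost)"
```

```text
t 31.6 tcp [0.5313 0.3155 0.1884] yaw 102.1 tilt 0.1 F [-0.1 -0.7 -0.9] gap 0.177 gf 50.0
turn wz -0.4 (0.0 rows) then shift [ 0.1285  0.0097 -0.0017] len 0.129 /8: [ 0.0161  0.0012 -0.0002] /10: [ 0.0128  0.001  -0.0002]
2521 [511.92614932 445.11145214  12.75626325] 22.131730506751833
```

View pics/w4.png

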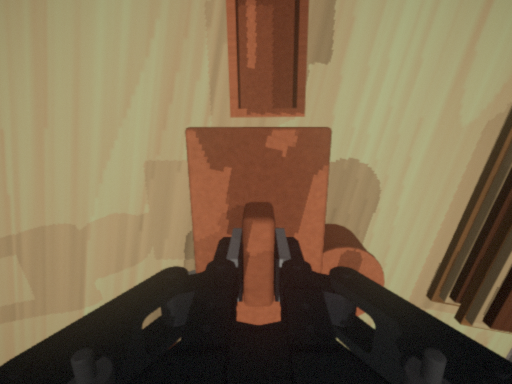

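The wrist view shows the oblong lid (260,200) and the oblong pot (267,55), with their long sides parallel to within a degree.

drive_tool:
  plan:
    - [0.0163,0.001,0,0,0,0,-1]
    - [0.0326,0.002,0,0,0,0,-1]
    - [0.0326,0.0021,0,0,0,0,-1]
    - [0.0326,0.0021,0,0,0,0,-1]
    - [0.0162,0.001,0,0,0,-0.6,-1]
    - [0,0,0.025,0,0,0,-1]
    - [0,0,0.03,0,0,0,-1]
    - [0,0,0.03,0,0,0,-1]
    - [0,0,0.012,0,0,0,-1]
    - [0,0,0,0,0,0,-1]

```text
t: 32.7
tcp_pos: [0.5117, 0.4433, 0.0893]
tool_rot: [0.625, 0.781, -0.002, -0.001]
force: [-0.3, -0.2, -1.0]
finger_gap: 0.178
gripper_force: 49.9
```

drive_tool:
  plan:
    - [0,0,0,0,0,0,-1]
    - [0,0,0,0,0,0,-1]
    - [0,0,0,0,0,0,-1]

```text
t: 33.0
tcp_pos: [0.5137, 0.4453, 0.0934]
tool_rot: [0.625, 0.781, 0.002, 0.001]
force: [0.3, 0.8, -1.4]
finger_gap: 0.173
gripper_force: 49.9
```

```bash
python3 go.py .512 .4447 .0698 102.7
```

```text
t 33.0 tcp [0.5137 0.4453 0.0934] yaw 102.7 tilt 0.2 F [ 0.3  0.8 -1.4] gap 0.173 gf 49.9
turn wz -0.0 (0.0 rows) then shift [-0.0002 -0.0019  0.0236] len 0.024 /8: [-0.     -0.0002  0.0029] /10: [-0.     -0.0002  0.0024]
```

drive_tool:
  plan:
    - [0,-0.0017,0.006,0,0,0,-1]
    - [0,0,0.006,0,0,0,-1]
    - [0,0,0.005,0,0,0,-1]
    - [0,0,0.003,0,0,0,-1]
    - [0,0,0.002,0,0,0,-1]
    - [0,0,0.0005,0,0,0,-1]
    - [0,0,0,0,0,0,-1]
    - [0,0,0,0,0,0,-1]

```text
t: 33.8
tcp_pos: [0.5107, 0.4442, 0.0698]
tool_rot: [0.625, 0.781, -0.0, -0.0]
force: [-2.2, -2.5, 5.9]
finger_gap: 0.177
gripper_force: 51.0
```

```bash
python3 go.py .512 .4447 .0698 102.7
```

```text
t 33.8 tcp [0.5107 0.4442 0.0698] yaw 102.7 tilt 0.1 F [-2.2 -2.5  5.9] gap 0.177 gf 51.0
turn wz -0.0 (0.0 rows) then shift [ 0.0002  0.0014 -0.    ] len 0.001 /8: [ 0.      0.0002 -0.    ] /10: [ 0.      0.0001 -0.    ]
```

drive_tool:
  plan:
    - [0,0,0,0,0,0,-1]
    - [0,0,0,0,0,0,0.2]
    - [0,0,0,0,0,0,0.2]
    - [0,0,0,0,0,0,0.2]
    - [0,0,0,0,0,0,0.2]
    - [0,0,-0.01,0,0,0,0.2]
    - [0,0,-0.025,0,0,0,0.2]
    - [0,0,-0.035,0,0,0,0.5]
    - [0,0,-0.035,0,0,0,0.6]
    - [0,0,-0.01,0,0,0,0.6]

```text
t: 34.8
tcp_pos: [0.5133, 0.4459, 0.1894]
tool_rot: [0.625, 0.781, 0.004, 0.002]
force: [1.2, 0.3, 0.3]
finger_gap: 0.8
gripper_force: 0.0
```

drive_tool:
  plan:
    - [0,0,-0.02,0,0,0,0.6]
    - [0,0,-0.02,0,0,0,0.6]
    - [0,0,0,0,0,0,0.6]
    - [0,0,0,0,0,0,0.6]
    - [0,0,0,0,0,0,0.6]

```text
t: 35.3
tcp_pos: [0.5102, 0.4438, 0.2223]
tool_rot: [0.625, 0.781, -0.001, -0.001]
force: [0.1, 0.6, 0.2]
finger_gap: 0.802
gripper_force: 0.0
```

```bash
python3 chk.py .511 .4445 .053 .08 wrist; python3 chk.py .448 .012 .068 .08 top;python3 chk.py .64 .234 .07 .07 top;python3 chk.py .358 -.273 .058 .085 top; python3 go.py .511 .4445 .2 102; python3 -c "
from h import *
d=snap('top');cv2.imwrite('pics/end.png',cv2.resize(d['image'][...,::-1],(800,600),interpolation=cv2.INTER_CUBIC))"
```

```text
wrist 6742 (array([510.9, 444.6]), array([ 76.9, 128.5]), 12.7) z 0.0532 slope [-0. -0.] knob (array([511.4, 444.9]), array([16. , 48.7]), 12.2)
top 593 (array([447.9,  15.7]), array([90.2, 90. ]), 74.2) z 0.0681 slope [0.004 0.003] knob (array([448.1,  15.2]), array([23.1, 23.4]), 71.0)
top 437 (array([638.9, 234.7]), array([89.1, 85.1]), 89.9) z 0.0701 slope [ 0.004 -0.002] knob (array([641. , 233.9]), array([20.6, 21. ]), 86.8)
top 826 (array([ 358.3, -271. ]), array([116.6, 115.3]), 59.5) z 0.0574 slope [-0. -0.] knob (array([ 358.6, -270.6]), array([22.9, 22.5]), 63.8)
t 35.5 tcp [0.5106 0.4441 0.2227] yaw 102.7 tilt 0.1 F [-0.3  0.6 -0.1] gap 0.802 gf 0.0
turn wz 0.7 (0.1 rows) then shift [0.0003 0.0006 0.0227] len 0.023 /8: [0.     0.0001 0.0028] /10: [0.     0.0001 0.0023]
```

View pics/end.png

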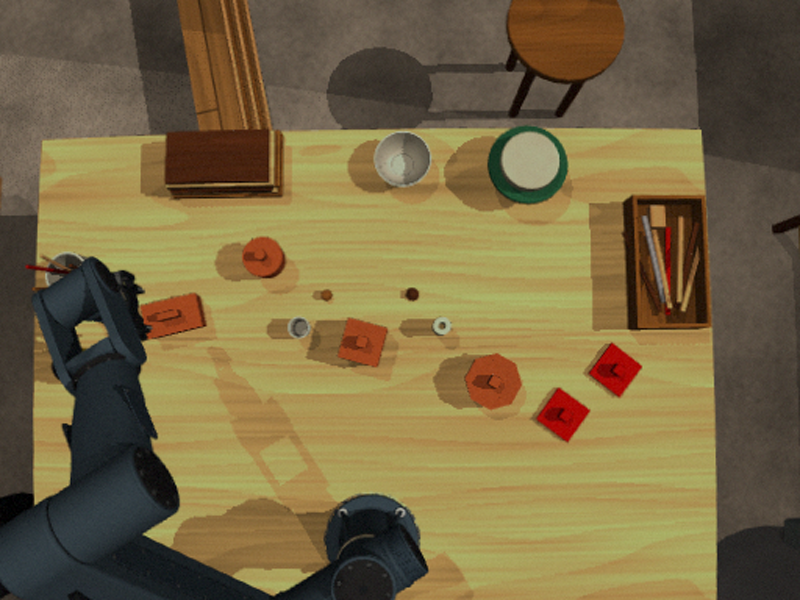

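The final view shows all four lids on their pots: round (263,258), oblong (174,316), square (363,342) and octagon (493,381). The cup and the prop are where they were, at (299,327) and (441,326). Every lid is level and at its seated height.

```bash
python3 -c "
from station import manip
print(manip.sign_off())"
```

```text
the job is handed in; nothing more can be done
None
```

All four lids are on their matching pots, each measured level and at its seated height; the cup and kiln prop were left alone, and the job was handed in at about 35 s without a verdict shown.

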